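Lay the serving board at the braai

TASK

Dress the wooden serving board for the braai, one thing centred in each of its three burnt rings: the small sauce bowl in the large middle ring with its wooden lid on top, the pepper mill in the ring between the bowl and the board's handle, and the salt shaker in the ring on the other side of the bowl, everything upright. Lay the wooden spatula flat along the middle of the terracotta tile, wholly on it, pointing either way. Leave the matchbox lying where it is.

Things in the scene. Friction and masses are not known exactly. Their poses are not given: they have to be found in the camera images.
- board: Fixed pale wooden board 280 x 130 x 15 mm, slightly turned, with a handle (34 mm wide, 85 mm long) at one short end; left or right of the robot. Origin: underside, centre of the 280 x 130 part; x along its length, handle at -x; z up. Flat top at z = 15 mm with three dark rings, no depth: large (72 mm) at x = 0, handle-side (52 mm) at x = -85, other (52 mm) at x = +85 mm, all at y = 0.
- tile: Fixed flat reddish terracotta tile, 260 x 100 mm, 8 mm thick, plain, on the other side of the robot from the board, slightly turned. Origin: centre of its underside; x along its length, z up; top 8 mm above the origin.
- sauce_bowl: Small round white ceramic sauce bowl, straight-sided and open on top: 62 mm outside diameter, 42 mm high, wall 5 mm, 0.16 kg. It stands upright on the counter. Origin: centre of its underside; z up. (A far larger white salad bowl on the counter is not part of the job.)
- lid: Flat round wooden lid for the sauce bowl, lying on the counter: disc 72 mm across and 8 mm thick with a flat underside (no lip; it just rests on the bowl's rim), and in its middle a round upright knob 18 mm across rising 24 mm above the disc (32 mm in all). 0.06 kg. Origin: centre of the underside; z up.
- pepper_mill: Dark wooden pepper mill standing upright: straight body 42 mm across up to 70 mm high, then a narrow steel neck, a domed wooden head 40 mm across and a small steel bead, 98 mm high in all. 0.20 kg. Origin: centre of its underside; z up.
- salt_shaker: Stainless steel salt shaker standing upright: cylinder 38 mm across up to 55 mm high with a domed lid 39 mm across having five small holes, 69 mm high in all. 0.12 kg. Origin: centre of its underside; z up.
- spatula: Wooden spatula lying flat and nearly crosswise in front of the robot, 220 mm long. Handle 18 mm wide, 12 mm thick; blade 75 mm long, 50 wide, 6 thick, with three dark slots. Underside flat. Origin: underside, half its length (handle section 18 x 12 mm; balance point within 12 mm); x towards the blade (blade from x = 35 to 110 mm), z up. 0.06 kg.
- matchbox: Small white cardboard matchbox with a red patch, 52 x 34 x 15 mm, light and loose, lying flat among the things to be moved. Origin: centre of its underside; z up. To be left alone.

How it is judged (in metres and radians):
At the end, for the whole second after the job is handed in: Bowl within 14 mm, mill and salt within 15 mm (along and across) of their ring centres, upright on the board; lid level on the bowl, within 11 mm; spatula flat on the tile, 20 mm along, 15 mm across, 0.17 rad; all at rest, matchbox within 20 mm of its start (x of sauce_bowl in the frame of board between -0.014 and 0.014 m and y of sauce_bowl in the frame of board between -0.014 and 0.014 m and z of sauce_bowl in the frame of board between 0.009 and 0.021 m and angle between each of sauce_bowl, pepper_mill, salt_shaker, lid, spatula's own z axis and vertical below 0.12 rad and x of pepper_mill in the frame of board between -0.1 and -0.07 m and y of pepper_mill in the frame of board between -0.015 and 0.015 m and z of pepper_mill in the frame of board between 0.009 and 0.021 m and x of salt_shaker in the frame of board between 0.07 and 0.1 m and y of salt_shaker in the frame of board between -0.015 and 0.015 m and z of salt_shaker in the frame of board between 0.009 and 0.021 m and horizontal distance between lid and sauce_bowl below 0.011 m and z of lid in the frame of sauce_bowl between 0.036 and 0.048 m and x of spatula in the frame of tile between -0.02 and 0.02 m and y of spatula in the frame of tile between -0.015 and 0.015 m and z of spatula in the frame of tile between 0.003 and 0.013 m and angle between the x axis of spatula and the x axis of tile, either way round below 0.17 rad and linear speed of each of sauce_bowl, lid, pepper_mill, salt_shaker, spatula below 0.02 m/s and distance of matchbox from where it was at the start of the episode below 0.02 m); the robot touches nothing.
It fails at once if the matchbox is moved more than 20 mm (distance of matchbox from where it was at the start of the episode above 0.02 m).
It also fails if it takes over 128 s, if anything falls off the work surface, if the arm or the gripper's body presses on something with over 40 N, if the wrist force passes 120 N, or if a joint passes its speed limit or range.

ROBOT

A 6-joint arm with a two-finger parallel gripper is mounted at the origin on the work surface. World frame = base frame: x ahead of the robot, y to its left, z up, the work surface at z = 0. Lengths are in m, angles in degrees, forces in N, time in s.
With the tool pointing down it reaches from about 0.35 to 0.875 m from the base axis. Payload 4.2 kg.
Tool frame: the origin (TCP) lies midway between the tips of the shut fingers; the grasp point (between the pads) lies 19 mm behind it; z points along the fingers, y is the line along which they close (so a half turn about z gives the same grasp; the last joint's range is limited). The gripper opens to 87 mm and grips with 3 to 60 N. Pads are 19 mm wide; open, the fingers measure 117 mm over their backs; the gripper's body (75 mm by 190 mm) begins 51 mm behind the grasp point.
Start: joints at [91.708, 22.042, 0.453, 0, -68.411, -14.817], TCP at [0.142, 0.609, 0.223] pointing down, gripper open.
Joint ranges: [-179.83, 179.83], [-69.29, 118.12], [-61.27, 80.66], [-181.25, 117.63], [-171.15, -9.14], [-177.46, 177.46]. Speed limits (degrees/s): [159.86, 159.86, 180, 180, 180, 180].

INTERFACE

Orientations are given as [roll, pitch, yaw] about the fixed x, y, z axes, in that order (R = Rz(yaw) Ry(pitch) Rx(roll)).
In Python, from workcell import env gives the robot as it stands. The module is installed in compiled form; this text tells all that it offers. Calls block until the motion is done:
- env.goto(position, orientation): joint-space move of the TCP to a pose.
- env.move_straight(position, rotation=None, rate=0.15, force_limit=None): straight line of the TCP; rotation=None keeps the orientation; rate is the mean speed in m/s. With force_limit (N) it stops when the force on the tool has changed by that much, and returns True; else False.
- env.set_joints(angles): joint-space move.
- env.gripper_to(opening, grasp_force=None): opening from 0.0 (shut) to 1.0 (fully open); grasp_force is the grip in N (None keeps the last); returns when the fingers have stopped.
- env.dwell(seconds).
- env.inverse_kinematics(position, orientation): joint angles nearest the present ones, or None.
- env.read_state(): the state.
- env.grab_frame(name): name is "side" or "top"; returns a dict with "image" (420x560x3 uint8, blue, green, red), "fx", "fy", "cx", "cy" (pixels), "position" and "orientation" of the camera in the world. Camera axes: x right, y up, looking along -z (the intrinsics and any distortion apply to the point x, -y, -z); pixel columns grow to the right and rows downward; lengths in m; the calibration is good to about 2 mm. A picture is of the moment at which its call begins. There is no depth.
A pose or a line that the arm cannot do raises env.Unreachable and nothing moves.
- env.close_job(): hands the job in; it is judged then, once.
Trained networks look in a picture, given as the dict that the camera call returned (one of the last four; its "shot" number tells which), for a name from the list of things; names that differ only in an ending like _2 or _b are one class to them, and where a whole thing is asked for, a point or a joint stands for the part that bears it (a point fixed in the world has none). Each returns a list of dicts, best first, with "score" (0 to 1); they miss things now and then, are a little off and sometimes report something else, mostly with a low value. They report only what shows in the picture. A call takes as long as a camera call.
- env.search_frame(picture, thing): "xyz" ([x, y, z] in m, in world coordinates, good to about 4 mm: the middle of the surface that is visible of it).
- env.trace(picture, thing): "mask" (420x560 bool, what is visible of it).
The state is a dict: "clock": time; "joint_positions": joint angles; "qvel": joint speeds; "joint_torque": joint torques, N m; "position": TCP position; "tool_rot": TCP orientation; "force": force on the tool from outside, world axes, zero at the start; "wrist_torque": the same for the moment, N m; "opening": opening from 0.0 (shut) to 1.0 (fully open); "finger_force": force on a finger pad.
Only numpy, scipy, OpenCV 4.12 (cv2) and the standard library are available. Lean on these libraries where they do the work, as an engineer would, in place of code of your own. Each camera call takes 0.05 s, during which the arm holds its last target. There are 200 camera calls.

## Working session

There is one attempt and no reset: what is moved stays moved. The work goes in short steps, each a Python script; the robot and the scene stay as the last script left them, time stands still between calls to the robot, and variables do not carry over. Pictures are saved under pics/ and viewed, at most 14 in all, crops included, and the job is handed in when it is done.

```bash
mkdir -p pics; cat > h.py <<'E'
from workcell import env
import numpy as np, cv2
from scipy.spatial.transform import Rotation as R
def Rm(o):
    o=np.array(o,float)
    return o if o.shape==(3,3) else R.from_euler('xyz',o,degrees=True).as_matrix()
E
python3 - <<'E'
from h import *
s=env.read_state(); print({k:np.round(v,3).tolist() for k,v in s.items()})
for n in("side","top"):
    f=env.grab_frame(n); cv2.imwrite(f"pics/{n}0.png",f["image"])
    print({k:(v if k!="image" else 0) for k,v in f.items()})
    for t in "board tile sauce_bowl lid pepper_mill salt_shaker spatula matchbox".split():
        print(n,t,[(np.round(d["xyz"],3).tolist(),round(d["score"],2)) for d in env.search_frame(f,t)[:3]])
E
```

```text
{'clock': 0.0, 'joint_positions': [91.709, 22.092, 0.38, -0.028, -68.412, -14.816], 'qvel': [-0.022, 0.076, 0.013, -0.048, 0.072, -0.035], 'joint_torque': [0.001, -39.067, 18.74, 4.22, 0.011, -0.0], 'position': [0.142, 0.608, 0.221], 'tool_rot': [179.872, -0.007, -13.117], 'force': [-0.252, -0.243, -0.52], 'wrist_torque': [-0.018, -0.013, 0.013], 'finger_force': 0.0, 'opening': 1.001}
{'image': 0, 'fx': 425.48969384888255, 'fy': 425.48969384888255, 'cx': 273.3021420170041, 'cy': 206.33540320428213, 'position': array([ 0.09388351, -0.72349013,  0.52355126]), 'orientation': array([ 60.45561835,   1.28547675, -34.12506419]), 'shot': 1}
side board [([0.466, 0.282, 0.015], 0.81), ([0.574, 0.051, 0.03], 0.7), ([0.644, -0.008, 0.015], 0.39)]
side tile [([0.489, -0.294, 0.006], 0.7)]
side sauce_bowl [([0.577, 0.05, 0.028], 0.88), ([0.468, 0.278, 0.014], 0.57)]
side lid [([0.674, 0.059, 0.008], 0.75)]
side pepper_mill [([0.675, -0.103, 0.054], 0.92)]
side salt_shaker [([0.555, -0.092, 0.038], 0.6)]
side spatula [([0.461, 0.017, 0.005], 0.58), ([0.492, -0.293, 0.008], 0.23)]
side matchbox [([0.642, -0.003, 0.014], 0.53)]
{'image': 0, 'fx': 479.83600032835216, 'fy': 479.83600032835216, 'cx': 279.6138465384419, 'cy': 220.1790954208941, 'position': array([ 0.50607738, -0.01779885,  1.00766196]), 'orientation': array([  4.13173734,   0.23839392, -88.95693979]), 'shot': 2}
top board [([0.488, 0.296, 0.014], 0.64)]
top tile [([0.503, -0.282, 0.006], 0.84), ([0.581, 0.066, 0.009], 0.48)]
top sauce_bowl [([0.679, -0.085, 0.084], 0.64), ([0.581, 0.068, 0.007], 0.61)]
top lid [([0.682, 0.072, 0.01], 0.87)]
top pepper_mill [([0.68, -0.086, 0.088], 0.78), ([0.565, -0.072, 0.066], 0.3)]
top salt_shaker [([0.566, -0.076, 0.061], 0.81)]
top spatula []
top matchbox [([0.629, 0.001, 0.015], 0.63), ([0.583, 0.068, 0.008], 0.32)]
```

View pics/side0.png

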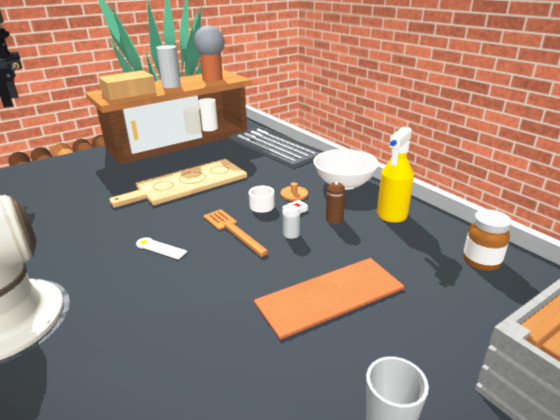

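View pics/top0.png

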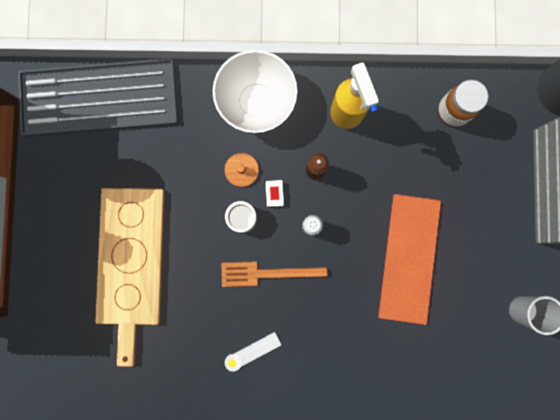

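Side view: board at far left (~190,180) with its handle to the left, bowl (262,198), lid (294,192), matchbox (300,207), salt (291,221), mill (335,203), spatula (235,232) and tile (330,295). Top view: board (130,257) with rings at (131,215), (129,255) and (127,297) and its handle towards the robot; bowl (241,217), lid (242,170), matchbox (275,193), mill (317,164), salt (312,225), spatula from (222,273) to (327,272) with its blade to the left, and tile (410,259). The two views disagree by about 12 mm, so I'll triangulate it myself.

```bash
cat >> h.py <<'E'
FLIP=np.diag([1.,-1,-1])
def ray(f,uv):
    uv=np.atleast_2d(uv).astype(float)
    d=np.c_[(uv[:,0]-f["cx"])/f["fx"],(uv[:,1]-f["cy"])/f["fy"],np.ones(len(uv))]@FLIP
    return np.array(f["position"]),d@Rm(f["orientation"]).T
def plane(f,uv,z):
    p,d=ray(f,uv); return p+d*((z-p[2])/d[:,2])[:,None]
def pix(f,X):
    c=(np.atleast_2d(X)-f["position"])@Rm(f["orientation"])@FLIP
    return np.c_[f["cx"]+f["fx"]*c[:,0]/c[:,2],f["cy"]+f["fy"]*c[:,1]/c[:,2]]
def tri(f1,a,f2,b):
    p,d=ray(f1,a); q,e=ray(f2,b); out=[]
    for i in range(len(d)):
        A=np.c_[d[i],-e[i]]; t=np.linalg.lstsq(A,q-p,rcond=None)[0]
        x,y=p+t[0]*d[i],q+t[1]*e[i]; out.append(np.r_[(x+y)/2,np.linalg.norm(x-y)])
    return np.array(out)
def mask(f,t):
    r=env.trace(f,t)
    return [(d["mask"].astype(np.uint8),round(d["score"],2)) for d in r]
def quad(m):
    c=max(cv2.findContours(m,0,2)[0],key=cv2.contourArea)
    h=cv2.convexHull(c)
    for e in np.linspace(.005,.15,60):
        a=cv2.approxPolyDP(h,e*cv2.arcLength(h,True),True)
        if len(a)<=4: return a[:,0,:].astype(float)
E
python3 - <<'E'
from h import *
np.set_printoptions(precision=4,suppress=True)
S=env.grab_frame("side");T=env.grab_frame("top")
hs=cv2.cvtColor(T["image"],cv2.COLOR_BGR2HSV)
res={}
for n,f in(("S",S),("T",T)):
    for t in "board tile sauce_bowl lid pepper_mill salt_shaker spatula matchbox".split():
        for m,sc in mask(f,t)[:2]:
            x,y,w,h=cv2.boundingRect(m); M=cv2.moments(m,True)
            print(n,t,sc,"bbox",x,y,x+w,y+h,"c",round(M["m10"]/M["m00"],1),round(M["m01"]/M["m00"],1),int(M["m00"]))
            res.setdefault((n,t),m)
qs,qt=quad(res["S","tile"]),quad(res["T","tile"])
print(qs,qt); 
for z in(.008,):print(plane(S,qs,z),plane(T,qt,z))
E
```

```text
S board 0.77 bbox 110 160 247 208 c 181.4 183.5 2930
S tile 0.84 bbox 254 258 405 339 c 326.3 296.9 5932
S tile 0.38 bbox 293 201 307 212 c 300.2 205.6 88
S sauce_bowl 0.61 bbox 249 186 275 213 c 261.8 198.8 591
S lid 0.74 bbox 281 183 307 201 c 293.4 192.5 333
S lid 0.27 bbox 249 186 275 213 c 261.9 198.9 589
S pepper_mill 0.67 bbox 326 182 345 224 c 335.2 202.9 696
S pepper_mill 0.55 bbox 254 259 404 340 c 326.0 297.2 5709
S salt_shaker 0.98 bbox 283 205 300 239 c 291.1 221.6 530
S spatula 0.68 bbox 205 211 267 256 c 234.3 230.3 752
S matchbox 0.64 bbox 293 200 308 212 c 300.7 205.4 102
T board 0.76 bbox 95 188 164 368 c 129.5 264.2 9551
T tile 0.66 bbox 379 196 440 325 c 409.1 259.5 5969
T sauce_bowl 0.92 bbox 225 202 256 233 c 240.1 217.0 753
T lid 0.67 bbox 224 154 258 188 c 241.0 170.4 908
T pepper_mill 0.72 bbox 306 153 329 180 c 316.7 166.0 479
T pepper_mill 0.53 bbox 302 216 322 236 c 311.7 225.2 319
T salt_shaker 0.8 bbox 302 216 322 236 c 311.5 225.6 320
T spatula 0.88 bbox 222 262 326 287 c 260.6 273.3 1372
T matchbox 0.84 bbox 266 181 283 207 c 274.2 193.6 406
[[404. 286.]
 [283. 338.]
 [254. 303.]
 [366. 258.]] [[395. 196.]
 [439. 203.]
 [424. 324.]
 [379. 316.]]
[[ 0.6216 -0.3503  0.008 ]
 [ 0.3691 -0.3242  0.008 ]
 [ 0.3741 -0.2289  0.008 ]
 [ 0.6267 -0.2485  0.008 ]] [[ 0.6333 -0.253   0.008 ]
 [ 0.6202 -0.3449  0.008 ]
 [ 0.3697 -0.3128  0.008 ]
 [ 0.3842 -0.2204  0.008 ]]
```

```bash
python3 - <<'E'
import cv2
s=cv2.imread("pics/side0.png");t=cv2.imread("pics/top0.png")
cv2.imwrite("pics/sc.png",cv2.resize(s[170:265,198:353],None,fx=5,fy=5,interpolation=cv2.INTER_CUBIC))
cv2.imwrite("pics/tc.png",cv2.resize(t[150:295,85:335],None,fx=3.2,fy=3.2,interpolation=cv2.INTER_CUBIC))
E
```

```text
(no output)
```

View pics/sc.png

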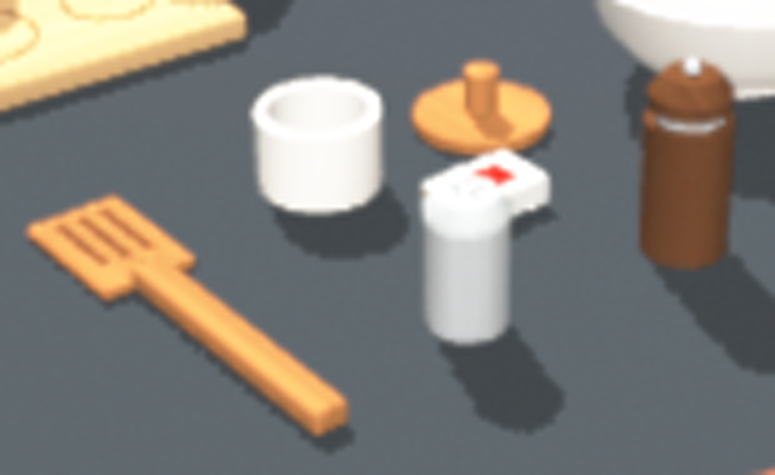

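View pics/tc.png

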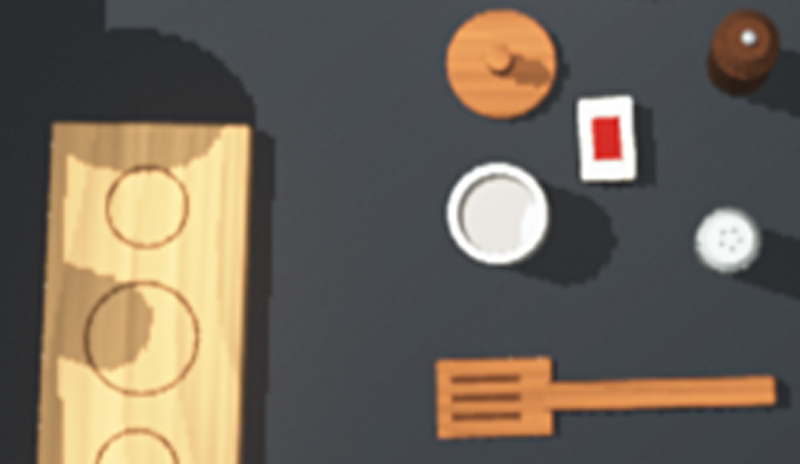

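Crops: in the side crop the bowl rim is at (317,107), knob top (482,69), mill bead (692,65), salt dome ~(466,195) and spatula handle end (335,408). In the top crop the rim is at (498,214), knob (498,60), bead (748,37), salt (729,240), spatula from (437,399) to (775,390), and rings at (147,206) and (141,338).

```bash
python3 - <<'E'
from h import *
np.set_printoptions(precision=4,suppress=True)
S=env.grab_frame("side");T=env.grab_frame("top")
sc=lambda p:(np.array(p,float)+.5)/5-.5+[198,170]
tc=lambda p:(np.array(p,float)+.5)/3.2-.5+[85,150]
names=["rim","knob","bead","salt","bladetipL","bladetipR","blade sh","blade sh2","hend"]
a=sc([(317,107),(482,69),(692,65),(467,195),(110,195),(30,230),(195,262),(107,298),(335,408)])
b=tc([(498,214),(498,60),(748,37),(729,240),(437,361),(439,437),(551,357),(552,433),(775,390)])
for n,r in zip(names,tri(S,a,T,b)):print(n,r)
print("top planes: rim",plane(T,b[0],.042),"knob",plane(T,b[1],.032),"bead",plane(T,b[2],.098),"salt",plane(T,b[3],.068))
print("spat",plane(T,b[4:8],.006),plane(T,b[8],.012))
# rings in top image: Hough
g=cv2.cvtColor(T["image"],cv2.COLOR_BGR2GRAY)
up=cv2.resize(g[180:340,90:170],None,fx=6,fy=6,interpolation=cv2.INTER_CUBIC)
bh=cv2.morphologyEx(up,cv2.MORPH_BLACKHAT,np.ones((25,25)))
for (u0,v0,d) in((131,215,52),(129,255.5,72),(127,297,52)):
    r0=d/2/1000*T["fx"]/.993
    vv,uu=np.mgrid[0:bh.shape[0],0:bh.shape[1]]; U=(uu+.5)/6-.5+90; V=(vv+.5)/6-.5+180
    c=np.array([u0,v0])
    for k in range(8):
        rr=np.hypot(U-c[0],V-c[1]); m=(abs(rr-r0)<(4 if k<3 else 2.5))&(bh>12)
        x,y,w=U[m],V[m],bh[m].astype(float)
        A=np.c_[2*x,2*y,np.ones_like(x)]; s=np.linalg.lstsq(A*w[:,None],(x*x+y*y)*w,rcond=None)[0]; c=s[:2]
    print("ring",c,"r",np.sqrt(s[2]+c@c),r0,plane(T,c,.015))
for f,n in((S,"side"),(T,"top")):
    q=quad(mask(f,"matchbox")[0][0]); print(n,"mbox",plane(f,q,.015).mean(0),q.tolist())
# tile by colour in both
q=[]
for f in(S,T):
    h=cv2.cvtColor(f["image"],cv2.COLOR_BGR2HSV); m=mask(f,"tile")[0][0]; m=cv2.dilate(m,np.ones((7,7)))
    col=((h[...,0]<12)&(h[...,1]>150)&(h[...,2]>90)&(m>0)).astype(np.uint8); k=quad(col); q.append(k); print("tile",k.tolist())
    P=plane(f,k,.008); print(P, P.mean(0))
o=[np.linalg.norm(q[0]-pix(S,plane(T,p,.008)),axis=1).argmin() for p in q[1]]
print(tri(S,q[0][o],T,q[1]))
E
```

```text
rim [0.5811 0.0674 0.0417 0.0014]
knob [0.6823 0.0701 0.0312 0.0012]
bead [ 0.6866 -0.085   0.0941  0.0014]
salt [ 0.5662 -0.0773  0.0638  0.0008]
bladetipL [0.4862 0.1086 0.005  0.0038]
bladetipR [0.4388 0.1053 0.0033 0.    ]
blade sh [0.4908 0.0343 0.0017 0.0024]
blade sh2 [0.4422 0.0322 0.001  0.0008]
hend [ 0.4731 -0.1118  0.0099  0.0006]
top planes: rim [[0.5817 0.067  0.042 ]] knob [[0.6817 0.0703 0.032 ]] bead [[ 0.6864 -0.0851  0.098 ]] salt [[ 0.5662 -0.0773  0.068 ]]
spat [[0.488  0.1076 0.006 ]
 [0.4389 0.1049 0.006 ]
 [0.4919 0.0335 0.006 ]
 [0.4429 0.0318 0.006 ]] [[ 0.4734 -0.1117  0.012 ]]
ring [130.5253 214.254 ] r 12.431918966361375 12.563681781004185 [[0.5845 0.2977 0.015 ]]
ring [128.8433 255.2901] r 17.384300689540893 17.39586708139041 [[0.4994 0.2977 0.015 ]]
ring [127.1857 296.7333] r 12.668388370547868 12.563681781004185 [[0.4145 0.2977 0.015 ]]
side mbox [ 0.6384 -0.0103  0.015 ] [[290.0, 204.0], [299.0, 200.0], [307.0, 209.0], [300.0, 212.0]]
top mbox [0.6322 0.0003 0.015 ] [[280.0, 181.0], [282.0, 204.0], [268.0, 206.0], [266.0, 185.0]]
tile [[403.0, 286.0], [282.0, 338.0], [255.0, 303.0]]
[[ 0.6201 -0.3492  0.008 ]
 [ 0.3678 -0.3233  0.008 ]
 [ 0.3756 -0.2299  0.008 ]] [ 0.4545 -0.3008  0.008 ]
tile [[393.0, 195.0], [440.0, 202.0], [425.0, 324.0], [379.0, 317.0]]
[[ 0.6353 -0.2488  0.008 ]
 [ 0.6223 -0.347   0.008 ]
 [ 0.3698 -0.3148  0.008 ]
 [ 0.3822 -0.2204  0.008 ]] [ 0.5024 -0.2828  0.008 ]
[[ 0.665  -0.2849 -0.0621  0.0555]
 [ 0.6225 -0.3477  0.0058  0.0003]
 [ 0.3701 -0.3175  0.0015  0.0028]
 [ 0.3807 -0.2219 -0.0006  0.001 ]]
```

```bash
cat >> h.py <<'E'
def pick(x,y,z,yaw,force=20,op=1.0,hi=.2,pitch=0,lift=.2):
    env.gripper_to(op)
    env.goto([x,y,hi],[180,pitch,yaw])
    hit=env.move_straight([x,y,z],rate=.12,force_limit=8)
    env.gripper_to(0,force); s=env.read_state()
    print("pick",hit,np.round(s["position"],4),"op",round(s["opening"],3),"ff",round(s["finger_force"],1),"t",round(s["clock"],1))
    env.move_straight([x,y,lift],rate=.15)
def place(x,y,z,yaw,hi=.2,op=1.0,pitch=0):
    env.goto([x,y,hi],[180,pitch,yaw])
    env.move_straight([x,y,z+.02],rate=.15)
    hit=env.move_straight([x,y,z-.006],rate=.03,force_limit=4)
    s=env.read_state()
    print("place",hit,np.round(s["position"],4),"exp z",z,"op",round(s["opening"],3),"F",np.round(s["force"],1))
    env.gripper_to(op)
    env.move_straight([x,y,hi],rate=.15); print("t",env.read_state()["clock"])
E
python3 - <<'E'
from h import *
S=env.grab_frame("side");T=env.grab_frame("top")
r=tri(S,[[346,168.5]],T,[[255,91.5]]);print("salad rim centre",r, plane(T,[[255,132],[255,52]],r[0,2]))
pick(.5814,.0672,.012,-20)
S=env.grab_frame("side");cv2.imwrite("pics/s1.png",S["image"])
E
```

```text
salad rim centre [[0.8400597  0.04373142 0.04008136 0.00218309]] [[0.75614074 0.04123295 0.04008136]
 [0.92475164 0.04492638 0.04008136]]
pick False [0.5814 0.0672 0.0121] op 0.703 ff 20.0 t 7.2
```

View pics/s1.png

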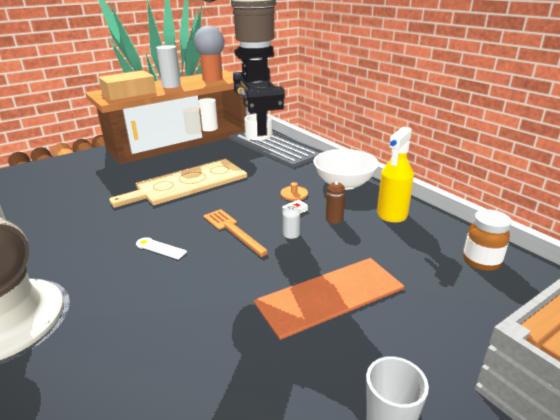

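The bowl is held at (258,127) and nothing else has moved. The salad bowl's rim is low, about 45 mm. Placing the bowl next, then a check, then picking the lid.

```bash
python3 - <<'E'
from h import *
place(.4994,.2977,.027,0)
pick(.682,.0702,.011,0,force=15,op=.5)
T=env.grab_frame("top");cv2.imwrite("pics/t2.png",T["image"])
for m,s in mask(T,"sauce_bowl")[:2]:
    x,y,w,h=cv2.boundingRect(m);print(s,plane(T,[x+w/2-.5,y+h/2-.5],.057),w,h)
E
```

```text
place True [0.4993 0.2976 0.0268] exp z 0.027 op 0.704 F [ 0.  -0.4  3.2]
t 13.4833
pick False [0.682  0.0702 0.0111] op 0.2 ff 15.0 t 17.9
0.78 [[0.50033951 0.2801495  0.057     ]] 25 31
```

View pics/t2.png

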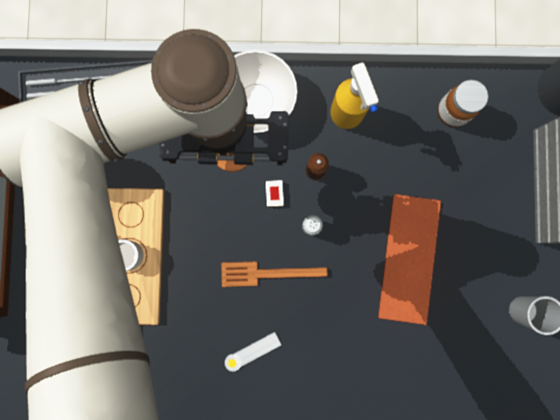

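The gripper body is 190 mm wide along the closing axis, and the lid is held at (235,160). The arm partly hides the bowl at (133,255), so I'll check it from the side, place the lid and go on to the salt.

```bash
cat >> h.py <<'E'
def sidecheck(f,name,x,y,z0,hgt,rad,n=0):
    th=np.linspace(0,2*np.pi,60); c=np.c_[x+rad*np.cos(th),y+rad*np.sin(th)]
    P=pix(f,np.r_[np.c_[c,np.full(60,z0)],np.c_[c,np.full(60,z0+hgt)]])
    for m,s in mask(f,name)[:2]:
        a,b,w,h=cv2.boundingRect(m); print(name,s,"pred",np.round(np.r_[P.min(0),P.max(0)],1),"seen",a,b,a+w-1,b+h-1)
E
python3 - <<'E'
from h import *
S=env.grab_frame("side"); sidecheck(S,"sauce_bowl",.4994,.2977,.015,.042,.031)
place(.4994,.2977,.068,0,op=.5)
pick(.5662,-.0773,.021,0,force=20)
S=env.grab_frame("side");cv2.imwrite("pics/s3.png",S["image"])
sidecheck(S,"lid",.4994,.2977,.057,.008,.036)
T=env.grab_frame("top")
for n,z in(("lid",.065),("sauce_bowl",.057)):
  for m,s in mask(T,n)[:2]:
    x,y,w,h=cv2.boundingRect(m);print(n,s,plane(T,[x+w/2-.5,y+h/2-.5],z),w,h)
E
```

```text
sauce_bowl 0.89 pred [179.1 158.6 203.6 181.8] seen 180 160 203 181
sauce_bowl 0.57 pred [179.1 158.6 203.6 181.8] seen 279 117 307 130
place True [0.4993 0.2976 0.0677] exp z 0.068 op 0.203 F [0.4 0.  2. ]
t 23.975
pick False [ 0.5661 -0.0773  0.0209] op 0.434 ff 20.0 t 28.9
lid 0.68 pred [176.8 155.2 203.8 168.5] seen 178 152 203 168
lid 0.35 pred [176.8 155.2 203.8 168.5] seen 283 201 307 216
lid 0.76 [[0.50095445 0.30027359 0.065     ]] 34 36
```

View pics/s3.png

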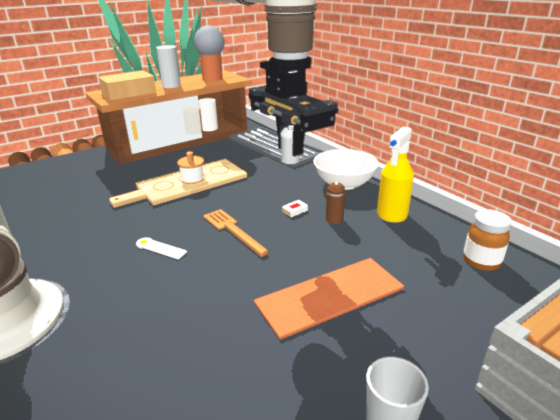

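The lid sits on the bowl at (191,167), the salt is held and the matchbox is untouched. Next: place the salt, then pick the mill while keeping clear of the matchbox and spray bottle.

```bash
python3 - <<'E'
from h import *
S=env.grab_frame("side");print("bottle base front/left",plane(S,[[394,220],[378,213]],0))
place(.5845,.2977,.036,0,op=.7)
pick(.6862,-.085,.041,-15,force=25,op=.7,lift=.25)
S=env.grab_frame("side");cv2.imwrite("pics/s4.png",S["image"])
sidecheck(S,"salt_shaker",.5845,.2977,.015,.069,.019)
place(.4145,.2977,.056,0,op=.7)
S=env.grab_frame("side");sidecheck(S,"pepper_mill",.4145,.2977,.015,.098,.021)
sidecheck(S,"matchbox",.632,0,0,.015,.02)
T=env.grab_frame("top");print([d["xyz"] for d in env.search_frame(T,"matchbox")[:1]])
E
```

```text
bottle base front/left [[ 0.7931791  -0.17287277  0.        ]
 [ 0.7869782  -0.12833857  0.        ]]
place True [0.5843 0.2973 0.0355] exp z 0.036 op 0.431 F [ 0.7 -0.7  2.9]
t 35.6667
pick False [ 0.6863 -0.0852  0.0414] op 0.475 ff 25.0 t 39.3
salt_shaker 0.9 pred [210.6 144.3 226.1 172. ] seen 212 147 225 171
place True [0.4143 0.2972 0.056 ] exp z 0.056 op 0.477 F [ 1.1 -1.4  3.6]
t 46.0917
pepper_mill 0.74 pred [149.4 148.1 171.3 188.7] seen 151 152 171 188
matchbox 0.74 pred [286.1 201.3 302.5 214.8] seen 283 201 306 216
[[0.6331, 0.0026, 0.0133]]
```

View pics/s4.png

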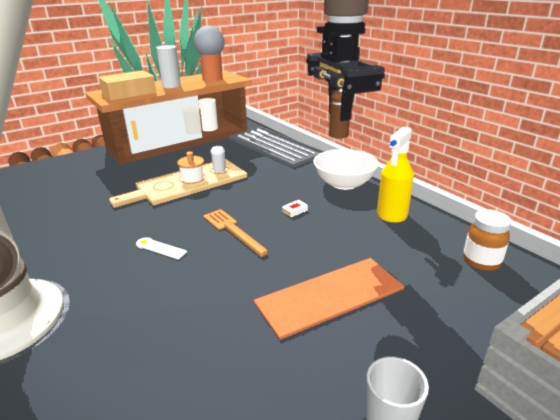

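The salt stands at (218,160) and the mill was held at (340,115); it has since been placed, and its seen box matches the prediction. The matchbox is still in place. Now the spatula.

```bash
python3 - <<'E'
from h import *
pick(.4685,-.003,.004,-87.4,force=40,op=.5,hi=.15,lift=.15)
place(.5024,-.2828,.012,-6.8,hi=.15,op=.5)
env.goto([.40,-.05,.35],[180,0,0])
for n in("side","top"):
    f=env.grab_frame(n)
    a=f["image"]; cv2.imwrite(f"pics/{n}5.png",a)
E
```

```text
pick False [ 0.4685 -0.003   0.0042] op 0.2 ff 40.0 t 50.1
place True [ 0.5022 -0.2828  0.0122] exp z 0.012 op 0.196 F [-0.4 -0.7  3.5]
t 56.3833
```

View pics/top5.png

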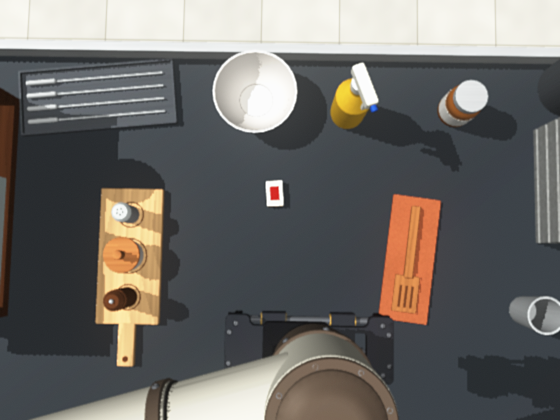

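View pics/side5.png

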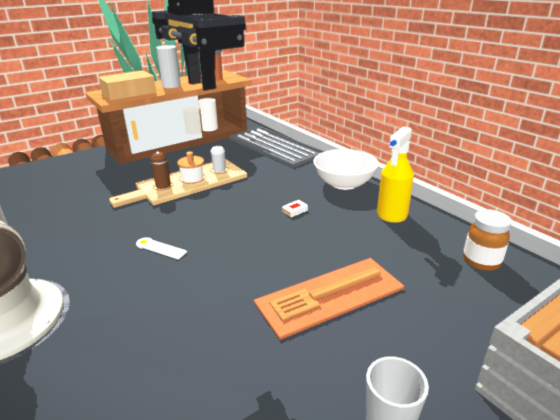

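The top view shows the spatula from (416,206) to (405,313) on the tile, salt (122,213), lid (123,256) and mill (115,299), all on the board and upright. The matchbox is still at (275,193). One numeric check, then I'll hand in.

```bash
python3 - <<'E'
from h import *
np.set_printoptions(precision=4,suppress=True)
T=env.grab_frame("top")
P=plane(T,[[416,206],[405,313]],.016);print("spat",P.mean(0),np.degrees(np.arctan2(*(P[1]-P[0])[1::-1])))
for n,x,y,z0,h,r in(("lid",.4994,.2977,.057,.008,.036),("salt_shaker",.5845,.2977,.015,.069,.019),("pepper_mill",.4145,.2977,.015,.098,.02)):sidecheck(T,n,x,y,z0,h,r)
S=env.grab_frame("side");sidecheck(S,"salt_shaker",.5845,.2977,.015,.069,.019)
sidecheck(S,"lid",.4994,.2977,.057,.008,.036)
print(np.abs(env.read_state()["qvel"]).max())
E
```

```text
spat [ 0.5022 -0.2832  0.016 ] 174.05017621963387
lid 0.66 pred [102.5 237.  140.3 273.8] seen 103 236 139 272
lid 0.41 pred [102.5 237.  140.3 273.8] seen 110 202 138 223
salt_shaker 0.85 pred [109.5 201.5 139.7 223.4] seen 111 203 138 223
pepper_mill 0.86 pred [ 99.4 286.9 136.9 312.3] seen 103 287 137 310
salt_shaker 0.87 pred [210.6 144.3 226.1 172. ] seen 211 147 225 172
lid 0.72 pred [176.8 155.2 203.8 168.5] seen 178 152 203 168
0.2744397697154237
```

```bash
python3 -c "
from h import *
print(env.close_job())"
```

```text
the job is handed in; nothing more can be done
None
```

I handed the job in, and no verdict came back. In the last camera check the bowl, lid, mill, salt and spatula were upright and within a few millimetres of their targets, and the matchbox had not visibly moved.

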